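Slide a lens blank along the rail into the pocket of a viewing stage

TASK

With a fingertip, push the amber glass lens blank lying on the grey viewing stage straight across until it is against the stage's long rail, then keep it against the rail and slide it along into the corner pocket until it is fully home against both the rail and the end stop, over the round white window. Only push it: never lift it off the stage or tip it up. Leave the two dropper bottles and the small carton standing beside the stage where they are.

Things in the scene. Friction and masses are not known exactly. Their poses are not given: they have to be found in the camera images.
- stage: Viewing stage: a grey plate fixed to the bench, 120 (x) x 240 (y) x 10 mm thick; origin at the centre of its underside, z up. Hard-coated and slick (friction about 0.15). Its top is flat at z = 10 mm, with no raised edge at the -x and -y sides. A fixed silver rail runs the whole length of the +x edge: 12 mm wide, inner face at x = +48 mm, top at z = 26 mm. Plate and rail are slick (friction about 0.15).
- end_stop (a point): Middle of the inner face of the fixed silver end stop at the stage's +y end, at x = +20, y = +108, z = 18 mm of the stage's frame (same axes). The stop reaches from x = -8 to +48 mm, where it meets the rail, and is 12 mm thick; its top is at z = 26 mm.
- lip (a point): Middle of the inner face of the low fixed silver guide lip that is the pocket's third side, at x = 0, y = +96, z = 13 mm of the stage's frame (same axes). The lip is 8 mm wide, runs from y = +84 to +108 mm, top at z = 16 mm, with a flared lead-in out to x = -13, y = +70 mm. The pocket between rail and lip is 48 mm wide, open towards -y.
- pocket (a point): Where the centre of the blank is when it is fully home in the pocket: on the stage at x = +26, y = +86, z = 17 mm of the stage's frame (same axes as the stage). A round white window, 25 mm across with a dark ring, is marked on the plate under it.
- blank_center (a point): Centre (half-way up) of the loose lens blank: a flat amber glass disc 44 mm in diameter, 14 mm thick, about 100 g, lying flat on the plate well away from the rail and in the half of the stage away from the pocket; its centre is 17 mm above the bench. It slides easily on the stage and may spin, with moderate friction (about 0.5) on the fingertips.
- purple_bottle: Bystander: purple dropper bottle with a white cap, 33 mm across, 98 mm high, standing on the bench beyond the rail; origin at the centre of its underside.
- brown_bottle: Bystander: brown dropper bottle with a black cap, 30 mm across, 84 mm high, standing on the bench beyond the rail; origin at the centre of its underside.
- carton: Bystander: small white and blue carton, 46 x 46 x 19 mm, lying on the bench beyond the end stop; origin at the centre of its underside.
Things that resemble listed ones, but are neither listed nor needed, are in the scene too. Of the things that look like the part that bears blank_center, the middle-sized one is meant.

How it is judged:
On the way:
1. the blank is pushed against the rail (within 3 mm) while still well short of the pocket (at least 36 mm from home) (x of blank_center in the frame of stage above 0.023 m and y of blank_center in the frame of stage below 0.05 m), for 0.1 s.
At the end, for the whole second after the job is handed in: The blank lies flat and at rest in the corner pocket, within 3 mm of the rail and within 3 mm of the end stop (x of blank_center in the frame of stage above 0.023 m and y of blank_center in the frame of stage above 0.083 m and distance between blank_center and pocket below 0.005 m and angle between blank_center's own z axis and vertical below 0.08 rad and linear speed of blank below 0.01 m/s); the robot touches nothing.
It fails at once if the blank is lifted more than 4 mm off the plate (z of blank_center in the frame of stage above 0.021 m).
It fails at once if the blank is tipped by more than 0.25 rad (angle between blank_center's own z axis and vertical above 0.25 rad).
It fails at once if the blank is more than 8 mm off the rail over the last 36 mm to home (y of blank_center in the frame of stage above 0.05 m and x of blank_center in the frame of stage below 0.018 m).
It fails at once if a bystander is moved more than 10 mm (distance of any of purple_bottle, brown_bottle, carton from where it was at the start of the episode above 0.01 m).
It also fails if it takes over 48 s, if anything falls off the work surface, if the arm or the gripper's body presses on something with over 40 N, if the wrist force passes 120 N, or if a joint passes its speed limit or range.

ROBOT

A 7-joint arm with a two-finger parallel gripper is mounted at the origin on a cart in front of the work surface, level with it; the furniture and walls round the work are solid. World frame = base frame: x ahead of the robot, y to its left, z up, the work surface at z = 0. Lengths are in m, angles in rad, forces in N, time in s.
With the tool pointing down it reaches from about 0.35 to 0.9 m from the base axis. Payload 8.1 kg.
Tool frame: the origin (TCP) lies between the finger pads; the fingertips stand 19 mm ahead of it and the grasp point (between the pads) is the TCP (tip_reach is the distance from the TCP to the fingertips, in m); x points along the fingers, y is the direction in which the jaws open and shut, and the axes are right-handed (so a half turn about x gives the same grasp; the last joint's range is limited). The gripper opens to 85 mm and grips with 20 to 120 N. Pads are 22 mm wide; open, the fingers measure 114 mm over their backs; the gripper's body (76 mm by 85 mm) begins 54 mm behind the grasp point. The pads swing forward as they close: fully open they stand 13 mm farther back than shut.
Start: joints at [1.145, 0.434, 0.025, 1.573, -0.012, 1.134, -0.075], TCP at [0.198, -0.593, 0.25] pointing down, gripper open.
Joint ranges: [-2.62, 2.62], [-0.44, 2.09], [-1.27, 1.32], [0.08, 2.57], [-1.32, 4.46], [0.12, 2], [-2.74, 2.74]. Speed limits (rad/s): [2.22, 2.22, 3.01, 3.01, 3.14, 3.14, 3.14].

INTERFACE

Orientations are given as a rotation vector (axis times angle).
In Python, from workcell import * gives the robot as it stands. Calls block until the motion is done:
- goto(position, orientation): joint-space move of the TCP to a pose.
- move_linear(position, rate=0.15, rot=None, guard=None): straight line of the TCP; rot=None keeps the orientation; rate is the mean speed in m/s. With guard (N) it stops when the force on the tool has changed by that much, and returns True; else False.
- move_joints(angles): joint-space move.
- command_gripper(opening, strength=None): finger opening in m; strength is the grip in N (None keeps the last); returns when the fingers have stopped.
- wait(seconds).
- inverse_kinematics(position, orientation): joint angles nearest the present ones, or None.
- state(): the state.
- read_camera(name): name is "scene" or "top"; returns (picture, depth): 480x640x3 uint8, blue, green, red; 480x640 float32, m along the optical axis (not along the pixel's ray), 0 where there is no reading.
- get_calibration(name): a dict with "K" (3x3 intrinsics, pixels), "D" ([k1, k2, p1, p2, k3] as OpenCV has them; the pictures are not rectified), "cam_to_world" (4x4, takes a point from camera to world coordinates). Camera axes: x right, y down, z forward; pixel columns grow to the right and rows downward; lengths in m; the calibration is good to about 2 mm. A picture is of the moment at which its call begins. get_calibration takes no time and is no camera call.
A pose or a line that the arm cannot do raises MotionError and nothing moves.
- job_done(): hands the job in, once; it reports no verdict.
Trained networks look in the newest picture that a camera, given by its name, has taken for a name from the list of things; names that differ only in an ending like _2 or _b are one class to them, and where a whole thing is asked for, a point or a joint stands for the part that bears it (a point fixed in the world has none). Each returns a list of dicts, best first, with "confidence" (0 to 1); they miss things now and then, are a little off and sometimes report something else, mostly with a low value. They report only what shows in the picture. A call takes as long as a camera call. They do not tell look-alikes from the thing itself.
- masks_of(camera, label): "pixels" (480x640 bool, what is visible of it) and "point" ([column, row] in pixels, amid what is visible of it).
The state is a dict: "clock": time; "joint_pos": joint angles; "qd": joint speeds; "tau": joint torques, N m; "ee_pos": TCP position; "tool_rot": TCP orientation; "ft_force": force on the tool from outside, world axes, zero at the start; "ft_torque": the same for the moment, N m; "gripper_width": finger opening in m.
Only numpy, scipy, OpenCV 4.12 (cv2) and the standard library are available. Lean on these libraries where they do the work, as an engineer would, in place of code of your own. Each camera call takes 0.05 s, during which the arm holds its last target. There are 200 camera calls.

## Working session

There is one attempt and no reset: what is moved stays moved. The work goes in short steps, each a Python script; the robot and the scene stay as the last script left them, time stands still between calls to the robot, and variables do not carry over. Pictures are saved under pics/ and viewed, about 8 in all and at most 12, crops included, and the job is handed in when it is done.

```bash
mkdir -p pics
cat > h.py <<'E'
from workcell import *
import numpy as np, cv2
def pix2w(cam,px,z):
    c=get_calibration(cam);K=np.array(c["K"]);D=np.array(c["D"]);T=np.array(c["cam_to_world"])
    u=cv2.undistortPoints(np.array(px,float).reshape(-1,1,2),K,D).reshape(-1,2)
    d=np.c_[u,np.ones(len(u))]@T[:3,:3].T;o=T[:3,3]
    return o+d*((z-o[2])/d[:,2])[:,None]
E
python3 - <<'E'
from h import *
for c in("top","scene"):
    im,d=read_camera(c);cv2.imwrite(f"pics/{c}0.png",im);np.save(f"pics/{c}d.npy",d)
    for l in("stage","blank_center","purple_bottle","brown_bottle","carton"):
        for m in masks_of(c,l):
            p=m["pixels"];ys,xs=np.nonzero(p)
            print(c,l,round(m["confidence"],2),np.round(m["point"]),p.sum(),xs.min(),xs.max(),ys.min(),ys.max(),pix2w(c,[m["point"]],.02).round(3))
    print(np.round(get_calibration(c)["cam_to_world"],3).tolist())
s=state();print(s)
E
```

```text
top blank_center 0.84 [431. 301.] 912 412 446 285 317 [[ 0.551 -0.128  0.02 ]]
top blank_center 0.83 [335. 291.] 508 323 347 278 303 [[0.569 0.04  0.02 ]]
top blank_center 0.71 [358. 212.] 298 350 368 203 221 [[ 0.712 -0.002  0.02 ]]
top purple_bottle 0.71 [290. 193.] 391 280 299 180 205 [[0.749 0.12  0.02 ]]
top brown_bottle 0.82 [233. 228.] 293 227 245 215 235 [[0.682 0.223 0.02 ]]
top brown_bottle 0.47 [305. 296.] 9074 238 387 239 355 [[0.56  0.092 0.02 ]]
top carton 0.63 [221. 342.] 831 205 235 329 358 [[0.48  0.237 0.02 ]]
[[-0.0, -0.981, 0.194, 0.464], [-1.0, -0.001, -0.006, 0.074], [0.006, -0.194, -0.981, 0.956], [0.0, 0.0, 0.0, 1.0]]
scene stage 0.65 [284. 307.] 12448 191 375 253 359 [[0.553 0.075 0.02 ]]
scene blank_center 0.9 [311. 313.] 750 295 325 296 326 [[0.568 0.038 0.02 ]]
scene blank_center 0.88 [402. 388.] 1751 379 424 365 411 [[ 0.549 -0.127  0.02 ]]
scene blank_center 0.66 [395. 267.] 372 384 406 258 278 [[ 0.71  -0.007  0.02 ]]
scene purple_bottle 0.67 [339. 209.] 893 330 351 178 229 [[0.755 0.134 0.02 ]]
scene brown_bottle 0.96 [272. 204.] 633 263 281 179 222 [[
[... 177 characters left out ...]
75, 0.723], [0.0, 0.0, 0.0, 1.0]]
{'clock': 0.6, 'joint_pos': array([ 1.14538119,  0.43447835,  0.02501247,  1.57320674, -0.01157299,
        1.13399414, -0.07512083]), 'qd': array([-0.0013015 , -0.00108041, -0.00082642, -0.00169898, -0.00056539,
       -0.00060494,  0.00050016]), 'tau': array([-3.44538075e-04, -6.69960451e+01,  1.02335539e+00, -3.16447663e+01,
        1.54315238e-02,  2.51434198e-03, -1.89328046e-05]), 'ee_pos': array([ 0.19823729, -0.59274141,  0.25033384]), 'tool_rot': array([ 2.04687019,  0.33310383, -2.04692461]), 'ft_force': array([ 0.33542692,  0.12808468, -0.44218478]), 'ft_torque': array([ 0.01595124, -0.0266091 ,  0.05238208]), 'gripper_width': 0.08540908165258833}
```

View pics/top0.png

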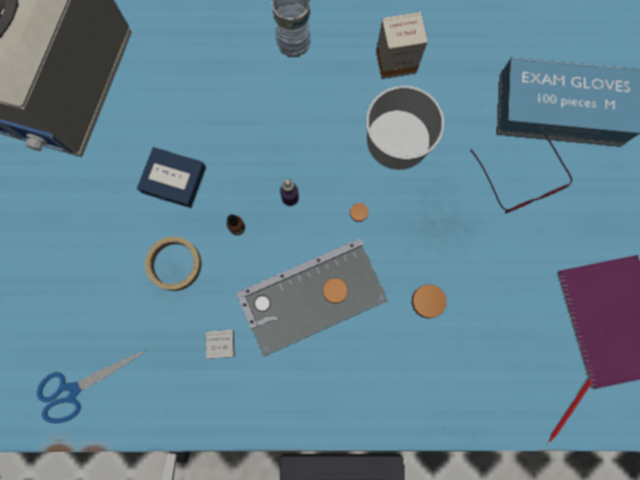

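View pics/scene0.png

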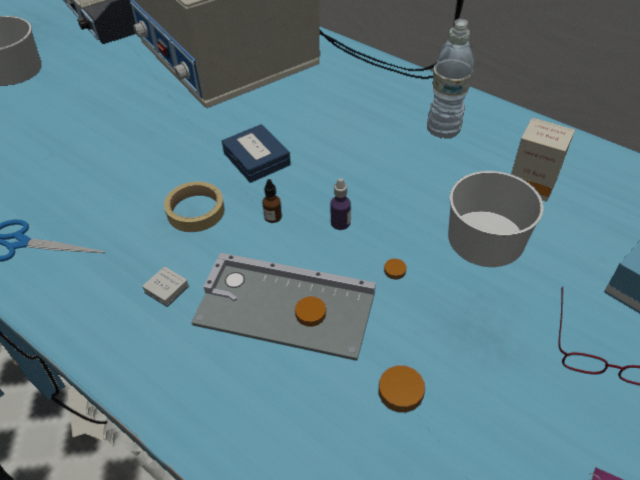

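The middle-sized blank is the one on the stage, at (335,291) in the top view and (311,312) in the scene view. The large one at (430,301) and small one at (359,212) are decoys. The bystanders are about 10 cm from the stage. Next I'll fit the stage pose to the outlines in both views.

```bash
cat > fit.py <<'E'
from h import *
from scipy.optimize import minimize
def box(x0,x1,y0,y1,z0,z1): return np.array([[x,y,z] for x in(x0,x1) for y in(y0,y1) for z in(z0,z1)])
B=[box(-.06,.06,-.12,.12,0,.01),box(.048,.06,-.12,.12,0,.026),box(-.008,.06,.108,.12,0,.026)]
a=np.linspace(0,2*np.pi,60);circ=np.c_[.022*np.cos(a),.022*np.sin(a),0*a]
C=[np.r_[circ+[0,0,.01],circ+[0,0,.024]]]
def proj(cam,P):
    c=get_calibration(cam);T=np.linalg.inv(np.array(c["cam_to_world"]))
    return cv2.projectPoints(P@T[:3,:3].T+T[:3,3],np.zeros(3),np.zeros(3),np.array(c["K"]),np.array(c["D"]))[0].reshape(-1,2)
def tow(q,P):
    c,s=np.cos(q[2]),np.sin(q[2]);return P@np.array([[c,-s,0],[s,c,0],[0,0,1]]).T+[q[0],q[1],0]
S=4
def render(cam,q,parts):
    m=np.zeros((480*S,640*S),np.uint8)
    for p in parts:
        u=(proj(cam,tow(q,p))+.5)*S
        cv2.fillConvexPoly(m,cv2.convexHull(np.round(u*16).astype(np.int32)),1,shift=4)
    return m
def fit(masks,q0,parts,n):
    big={c:cv2.resize(m.astype(np.uint8)*255,None,fx=S,fy=S,interpolation=cv2.INTER_LINEAR)>127 for c,m in masks.items()}
    def cost(v):
        q=np.r_[v,0][:3] if n==2 else v
        return sum(1-(r&m).sum()/(r|m).sum() for c,m in big.items() for r in[render(c,q,parts)>0])
    s=np.vstack([q0[:n]]+[np.array(q0[:n])+d for d in np.eye(n)*([.01,.01,.05][:n])])
    r=minimize(cost,q0[:n],method="Nelder-Mead",options=dict(initial_simplex=s,xatol=1e-4,fatol=1e-4,maxiter=120))
    return r.x,r.fun
def fill(m):
    m=cv2.morphologyEx(m.astype(np.uint8),cv2.MORPH_OPEN,np.ones((3,3)))
    k=max(cv2.findContours(m,cv2.RETR_EXTERNAL,cv2.CHAIN_APPROX_NONE)[0],key=cv2.contourArea)
    o=np.zeros_like(m);cv2.drawContours(o,[k],-1,1,-1);return o
def stagemask(cam,im):  # grey, unsaturated, about the stage
    hsv=cv2.cvtColor(im,cv2.COLOR_BGR2HSV);m=(hsv[...,1]<75)|(abs(hsv[...,0].astype(int)-12)<8)&(hsv[...,1]>100)
    r=np.zeros_like(m);x0,x1,y0,y1={"top":(236,392,236,360),"scene":(188,380,250,360)}[cam];r[y0:y1,x0:x1]=1
    if cam=="top": r[325:,:240]=0
    return fill(m&r)
def blankmask(cam,im,near,rad=16):
    hsv=cv2.cvtColor(im,cv2.COLOR_BGR2HSV);m=(abs(hsv[...,0].astype(int)-12)<8)&(hsv[...,1]>110)
    r=np.zeros(m.shape,np.uint8);cv2.circle(r,tuple(int(v) for v in near),rad+8,1,-1);return fill(m&(r>0))
def blank(cams,w):
    M={}
    for c in cams:
        im,_=read_camera(c);M[c]=blankmask(c,im,proj(c,np.array([[w[0],w[1],.017]]))[0])
    return fit(M,list(w[:2])+[0],C,2)
def tostage(q,p):
    c,s=np.cos(q[2]),np.sin(q[2]);d=np.array(p[:2])-q[:2];return np.array([c*d[0]+s*d[1],-s*d[0]+c*d[1]])
E
python3 - <<'E'
from fit import *
I={c:cv2.imread(f"pics/{c}0.png") for c in("top","scene")}
M={c:stagemask(c,I[c]) for c in I}
q0=[.555,.08,.40]
for k in (["top"],["scene"],["top","scene"]):
    q,f=fit({c:M[c] for c in k},q0,B,3);
    b,g=fit({c:blankmask(c,I[c],dict(top=(335,291),scene=(311,312))[c]) for c in k},[.568,.04,0],C,2)
    print(k,q.round(4),round(f,3),b.round(4),round(g,3),"blank in stage",tostage(q,b).round(4))
np.save("q.npy",q)
W=tow(q,np.array([[.026,.086,.01]]))
out=[]
for c in I:
    im=I[c].copy();k,_=cv2.findContours(cv2.resize(sum(render(c,q,[p]) for p in B)//1,(640,480),interpolation=cv2.INTER_NEAREST),cv2.RETR_EXTERNAL,cv2.CHAIN_APPROX_NONE)
    cv2.drawContours(im,k,-1,(0,0,255),1)
    for P in (W[0],[b[0],b[1],.017]): cv2.circle(im,tuple(proj(c,np.array([P]))[0].round().astype(int)),1,(0,255,0),-1)
    x,y=(215,225) if c=="top" else (185,235)
    out.append(cv2.resize(im[y:y+140,x:x+200],None,fx=2,fy=4/2))
cv2.imwrite("pics/fit.png",np.hstack(out))
E
```

```text
['top'] [0.5604 0.0807 0.4197] 0.01 [0.5705 0.0406] 0.125 blank in stage [-0.0071 -0.0407]
['scene'] [0.5624 0.0834 0.422 ] 0.02 [0.5725 0.044 ] 0.112 blank in stage [-0.007  -0.0401]
['top', 'scene'] [0.5607 0.0814 0.42  ] 0.05 [0.5712 0.0421] 0.251 blank in stage [-0.0064 -0.0401]
```

View pics/fit.png

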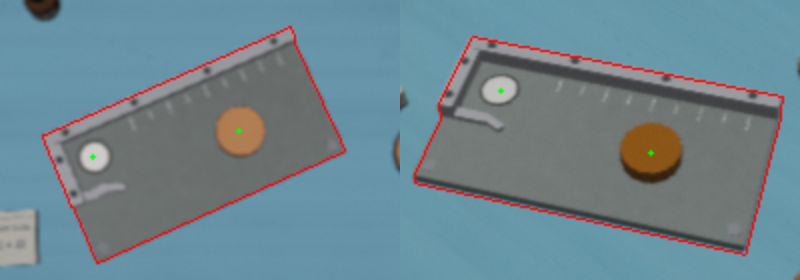

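```bash
cat >> fit.py <<'E'
from scipy.spatial.transform import Rotation as Rn
q=np.array([.5612,.0820,.4203])
def rot(deg,sgn=1):  # push normal at deg from stage x
    t=q[2]+np.radians(deg);z=sgn*np.array([np.cos(t),np.sin(t),0]);x=np.array([0,0,-1.]);y=np.cross(z,x)
    return Rn.from_matrix(np.c_[x,y,z]).as_rotvec()
def sp(x,y,z): return tow(q,np.array([[x,y,z]]))[0]
ZT=.032
E
python3 - <<'E'
from fit import *
command_gripper(0.0)
J=state()["joint_pos"]
best=None
for deg in (0,):
  for s in (1,-1):
    j=inverse_kinematics(sp(-.058,-.040,.12),rot(deg,s)); j2=inverse_kinematics(sp(.01,.05,ZT),rot(70,s))
    print(s,None if j is None else j.round(2),None if j2 is None else j2.round(2))
    if j is not None and j2 is not None:
        m=max(abs(j[6]),abs(j2[6]))
        if best is None or m<best[0]: best=(m,s)
s=best[1];print("sgn",s);np.save("s.npy",s)
goto(sp(-.058,-.040,.15),rot(0,s))
move_linear(sp(-.058,-.040,ZT),rate=.08)
print(state()["ft_force"],state()["ee_pos"],sp(-.058,-.040,ZT))
print(move_linear(sp(-.030,-.040,ZT),rate=.03,guard=4), blank(["scene"],sp(-.005,-.04,0)))
print(move_linear(sp(.004,-.040,ZT),rate=.025,guard=4))
st=state();print(st["clock"],st["ft_force"],"tool stage",tostage(q,st["ee_pos"]))
for c in("top","scene"): cv2.imwrite(f"pics/{c}1.png",read_camera(c)[0])
E
python3 -c "
import cv2,numpy as np
o=[]
for c,(x,y) in dict(top=(215,225),scene=(185,235)).items(): o.append(cv2.resize(cv2.imread(f'pics/{c}1.png')[y-50:y+140,x:x+200],None,fx=2,fy=2))
cv2.imwrite('pics/c1.png',np.hstack(o))"
```

```text
1 [ 0.59  0.67 -1.07  1.91  0.71  1.    1.19] [ 0.36  0.9  -1.08  1.87  0.95  1.    2.07]
-1 [ 0.18  0.47 -0.43  1.94  0.27  0.79 -1.55] [ 0.05  0.68 -0.55  1.89  0.52  0.72 -0.73]
sgn -1
[ 0.64743817  0.02759422 -0.1655122 ] [0.52488983 0.0218301  0.03243961] [0.52456931 0.02181534 0.032     ]
False (array([0.59133545, 0.03891968]), np.float64(0.9889980353634578))
True
7.5167 [0.11903626 1.00042707 0.56128526] tool stage [-0.0077409  -0.03984743]
```

View pics/c1.png

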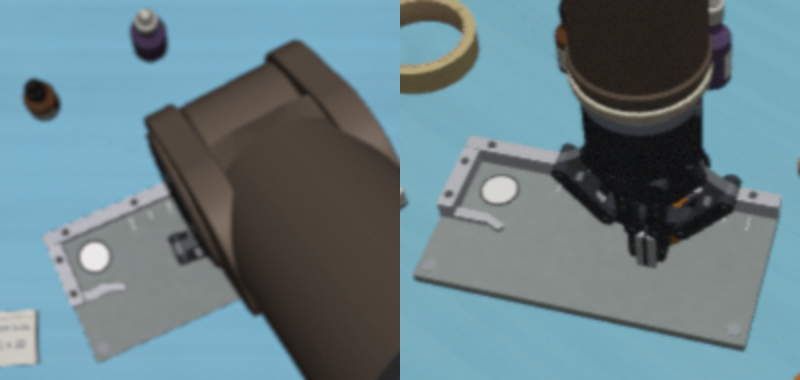

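The finger stopped at stage x = -7.7 mm, against about -7 expected with the blank on the rail. The scene view shows amber behind the fingers, next to the rail. I'll back off, rotate for the second push and measure the blank.

Run:
```python
from fit import *
s=int(np.load("s.npy"))
move_linear(sp(-.030,-.040,ZT),rate=.06)
move_linear(sp(-.030,-.040,.11),rate=.12)
goto(sp(-.01,-.125,.14),rot(70,s))
for c in("top","scene"):
    try: b,f=blank([c],sp(.025,-.042,0)); print(c,tostage(q,b),f)
    except Exception as e: print(c,e)
    cv2.imwrite(f"pics/{c}2.png",read_camera(c)[0])
print(state()["clock"])
o=[]
for c,(x,y) in dict(top=(215,225),scene=(185,235)).items(): o.append(cv2.resize(cv2.imread(f'pics/{c}2.png')[y-50:y+140,x:x+200],None,fx=2,fy=2))
cv2.imwrite('pics/c2.png',np.hstack(o))
```

```text
top [ 0.02502444 -0.04193673] 0.12457420924574214
scene [ 0.02843592 -0.03889185] 0.1219611682166748
10.2333
```

View pics/c2.png

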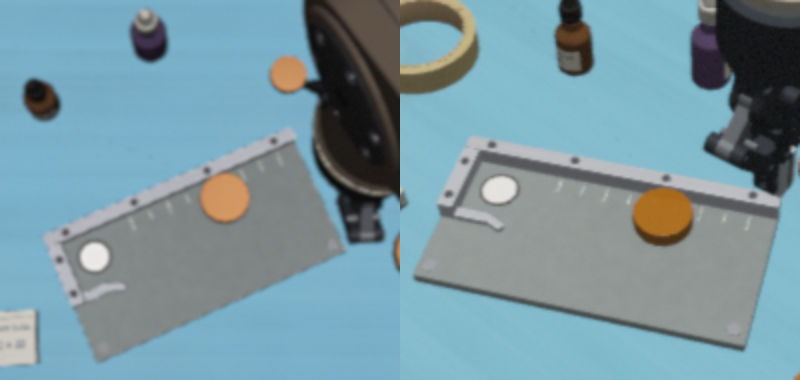

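The blank is on the rail at about (26, -40) mm in both views, so step 1 is met. Next I'll push along the rail from behind, with the contact tilted 20° towards it.

Run:
```python
from fit import *
s=int(np.load("s.npy"));X=.0147
goto(sp(X,-.092,.09),rot(70,s))
move_linear(sp(X,-.092,ZT),rate=.06)
def rep(t):
    st=state();print(t,round(st["clock"],2),st["ft_force"].round(2),tostage(q,st["ee_pos"]).round(4))
print(move_linear(sp(X,-.02,ZT),rate=.04,guard=6));rep("a")
cv2.imwrite("pics/scene3.png",read_camera("scene")[0]);cv2.imwrite("pics/top3.png",read_camera("top")[0])
o=[]
for c,(x,y) in dict(top=(215,225),scene=(185,235)).items(): o.append(cv2.resize(cv2.imread(f'pics/{c}3.png')[y-50:y+140,x:x+200],None,fx=2,fy=2))
cv2.imwrite('pics/c3.png',np.hstack(o))
```

```text
False
a 13.67 [0.7  0.74 0.12] [ 0.0147 -0.0202]
```

View pics/c3.png

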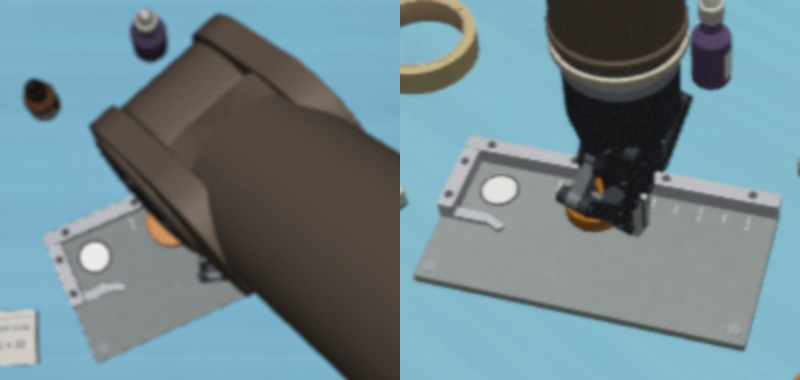

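Run:
```python
from fit import *
from scipy.optimize import brute
for c in("top","scene"):
    im=cv2.imread(f"pics/{c}3.png");hsv=cv2.cvtColor(im,cv2.COLOR_BGR2HSV);m=(abs(hsv[...,0].astype(int)-12)<8)&(hsv[...,1]>110)
    ctr=proj(c,np.array([sp(.026,.011,.017)]))[0];r=np.zeros(m.shape,np.uint8);cv2.circle(r,tuple(ctr.astype(int)),25,1,-1);m&=r>0
    grey=(hsv[...,1]<75)&(hsv[...,2]>90)  # stage/rail visible => no disc there
    res=[]
    for x in np.arange(.014,.032,.001):
        for y in np.arange(0,.022,.001):
            d=cv2.resize(render(c,[*sp(x,y,0)[:2],0],C),(640,480),interpolation=cv2.INTER_AREA)>0
            res.append(((m&~d).sum()+(d&grey).sum(),x,y))
    res.sort();print(c,m.sum(),[tuple(np.round(v,3)) for v in res[:5]])
```

```text
top 136 [(np.float64(104.0), np.float64(0.025), np.float64(0.01)), (np.float64(105.0), np.float64(0.026), np.float64(0.012)), (np.float64(107.0), np.float64(0.027), np.float64(0.011)), (np.float64(108.0), np.float64(0.024), np.float64(0.01)), (np.float64(109.0), np.float64(0.023), np.float64(0.01))]
scene 165 [(np.float64(104.0), np.float64(0.029), np.float64(0.003)), (np.float64(104.0), np.float64(0.03), np.float64(0.001)), (np.float64(104.0), np.float64(0.031), np.float64(0.002)), (np.float64(106.0), np.float64(0.028), np.float64(0.001)), (np.float64(107.0), np.float64(0.029), np.float64(0.002))]
```

The top view puts the blank at about (25.5, 11) mm, on the rail as expected. The scene fit is too occluded to count. I'll carry on to the end stop.

Run:
```python
from fit import *
s=int(np.load("s.npy"));X=.0147
def rep(t):
    st=state();print(t,round(st["clock"],2),st["ft_force"].round(2),tostage(q,st["ee_pos"]).round(4))
print(move_linear(sp(X,.035,ZT),rate=.04,guard=6));rep("b")
print(move_linear(sp(X,.064,ZT),rate=.02,guard=5));rep("c")
wait(.2);rep("d")
p=tostage(q,state()["ee_pos"])
move_linear(sp(p[0]-.01,p[1]-.025,ZT),rate=.05)
move_linear(sp(p[0]-.01,p[1]-.025,.12),rate=.12)
goto(sp(-.01,-.12,.18),rot(70,s))
for c in("top","scene"):
    b,f=blank([c],sp(.026,.084,0)); print(c,tostage(q,b),f)
    cv2.imwrite(f"pics/{c}4.png",read_camera(c)[0])
rep("e")
o=[]
for c,(x,y) in dict(top=(215,225),scene=(185,235)).items(): o.append(cv2.resize(cv2.imread(f'pics/{c}4.png')[y-50:y+140,x:x+200],None,fx=2,fy=2))
cv2.imwrite('pics/c4.png',np.hstack(o))
```

```text
False
b 15.29 [-0.66 -0.72  0.15] [0.0147 0.0347]
True
c 16.27 [-0.56 -0.2   0.8 ] [0.0142 0.0546]
d 16.47 [-0.04  0.19 -0.02] [0.0139 0.0547]
top [0.02522796 0.08439996] 0.13270588235294123
scene [0.02759456 0.08768038] 0.1152403682236618
e 18.93 [-0.17 -0.34  0.72] [-0.0098 -0.1183]
```

View pics/c4.png

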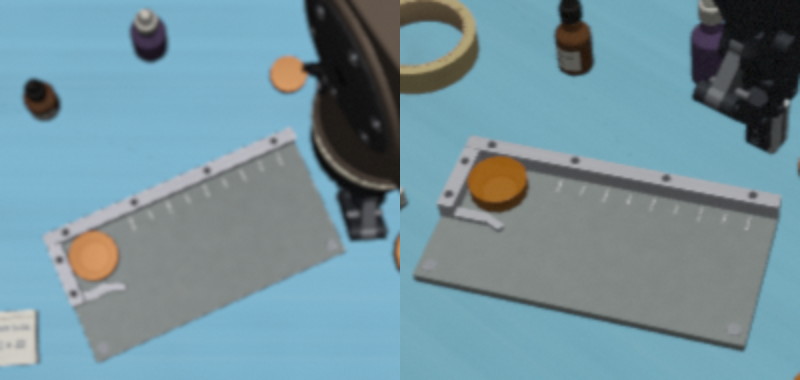

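The blank is home. Each camera's reading, taken against its own stage fit, gives about (26.5, 85.3) and (25.9, 86.9) mm, against (26, 86). The force stop came where expected. Handing in.

```bash
python3 -c "
from workcell import *
print(job_done())"
```

```text
the job is handed in; nothing more can be done
None
```

The amber blank is in the corner pocket against both the rail and the end stop, and the job was handed in at about 19 s on the robot clock. With the gripper closed, I pushed the blank straight across to the rail. I then slid it along the rail from behind, with the contact tilted 20° towards the rail.

**Against the rail:** the contact force stopped the first push with the tool at -7.7 mm, against about -7 mm expected. The cameras then put the blank at about (25.0, -41.9) mm from the top view and (28.4, -38.9) mm from the scene view, in the stage's frame.

**In the pocket:** the second push was force-stopped at 54.6 mm, against 55 mm expected.
- **Against the averaged stage fit:** the final readings were (25.2, 84.4) mm from the top view and (27.6, 87.7) mm from the scene view. They differ by 2–3 mm, which fits the calibration error.
- **Against each camera's own stage fit:** they come to about (26.5, 85.3) and (25.9, 86.9) mm. Home is (26, 86) mm.

**Checks that were weak or not made:**
- During the slide, the scene-view fit was too occluded to use, so I relied on the top view, which put the blank at about (25.5, 11) mm.
- One scene-view fit during the first push was blocked by the gripper and ignored.
- I checked the bystanders by eye only. The bottles look unmoved. The carton was mostly outside the last crops, but the finger never passed the end stop.

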